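Roll the brass offcut up the gutter and close the keeper

ROBOT

A 6-joint arm with a two-finger parallel gripper is mounted at the origin on the work surface. World frame = base frame: x ahead of the robot, y to its left, z up, the work surface at z = 0. Lengths are in m, angles in rad, forces in N, time in s.
With the tool pointing down it reaches from about 0.35 to 0.85 m from the base axis. Payload 8.1 kg.
Tool frame: the origin (TCP) lies midway between the tips of the shut fingers; the grasp point (between the pads) lies 19 mm behind it (robot.grip_point_offset is the distance from the TCP to the grasp point, in m); z points along the fingers, y is the line along which they close (so a half turn about z gives the same grasp; the last joint's range is limited). The gripper opens to 93 mm and grips with 3 to 60 N. Pads are 15 mm wide; open, the fingers measure 128 mm over their backs; the gripper's body (75 mm by 188 mm) begins 65 mm behind the grasp point.
Start: joints at [-1.291, 0.13, 1.488, -0, 1.523, -0.085], TCP at [0.214, -0.561, 0.219] pointing down, gripper open.
Joint ranges: [-2.96, 2.96], [-0.89, 2.26], [0.02, 2.5], [-1.34, 4.48], [0, 2.73], [-2.66, 2.66]. Speed limits (rad/s): [2.39, 2.39, 2.79, 3.14, 3.14, 3.14].

INTERFACE

Orientations are given as a rotation vector (axis times angle).
In Python, from plant import robot, read_camera, job gives the robot as it stands.
- The arm moves only by the shell command python3 -m inch 'ROWS' [FORCE]. ROWS is JSON, one flat list of numbers, 5 for each row, row after row: the shift along the world's x, y, z in mm, then the turn about the world's z in degrees, then the opening in per cent of the stroke, from 0 (shut) to 100 (fully open). In form: [dx, dy, dz, yaw, hand, dx, dy, dz, yaw, hand, ...]. A call has 1 to 10 rows; each row is the pose to reach, as a shift and turn from the pose commanded when the call began; what a row does not reach only later rows make up. A row lasts 1/12 s, in which the tool goes at most 41.7 mm and 7.16 degrees, less where a joint would pass 70% of its speed; a pose out of reach is approached as far as the arm can. A call with a gripper value outside its range is refused whole. The fingers move at their own pace and stop on an object; FORCE is the grip in N (left out, the last holds). Time passes only in rows, so rows that repeat a pose let the fingers close. It gives the time, the measured TCP pose, the force, the opening and the grip force at its end, in the units of the state.
- robot.read_state(): the state, without advancing time (a new reading comes with each control period).
- read_camera(name): name is "scene" or "top"; returns a dict with "image" (400x640x3 uint8, blue, green, red), "K" (3x3 intrinsics, pixels), "extrinsics" (4x4, takes a point from world to camera coordinates). Camera axes: x right, y down, z forward; pixel columns grow to the right and rows downward; lengths in m; the calibration is good to about 2 mm. A picture is of the moment at which its call begins. There is no depth.
- job.close_job(): hands the job in; it is judged then, once.
The state is a dict: "t": time; "q": joint angles; "dq": joint speeds; "joint_torque": joint torques, N m; "tool_pos": TCP position; "orientation": TCP orientation; "force": force on the tool from outside, world axes, zero at the start; "wrist_torque": the same for the moment, N m; "opening": finger opening in m; "gripper_force": force on a finger pad.
Only numpy, scipy, OpenCV 4.12 (cv2) and the standard library are available. Lean on these libraries where they do the work, as an engineer would, in place of code of your own. Each camera call takes 0.05 s, during which the arm holds its last target. There are 200 camera calls.

TASK

Stage the brass tube offcut for its next cut: push it with the fingertips up the sloped steel gutter, over the crest and down into the short dip, until it rests against the red end stop. Then push the yellow keeper arm fully round across the gutter behind it, so the tube cannot roll back. Only push: do not lift the tube out of the gutter, leave the other things on the bench where they are, and finish with the hand clear.

Things in the scene. Friction and masses are not known exactly. Their poses are not given: they have to be found in the camera images.
- offcut: Brass tube offcut with black plugged ends: a cylinder 44 mm in diameter, 44 mm long, about 0.25 kg (varies by a third), lying across the gutter and rolling along it. Origin at its centre; y is the cylinder's axis (x and z turn as it rolls). Starts at the gutter's lower end, resting against an 8 mm high lip; push it from behind, above the lip.
- gutter: Fixed plywood base, 330 x 120 x 12 mm (x from -170 to +160 mm), carrying the steel gutter. Origin on the bench surface; x points level, uphill along the gutter, y left of that, z up; centre line y = 0. Gutter floor, in this frame: 30 mm high at x = -150, rising at 7 degrees to the crest, 57.6 mm high at x = 75, then falling at 8 degrees to the red stop: face at x = 130, top 94 mm high.
- ramp: The gutter's sloping steel floor below the crest. Origin on the floor's surface at its lower end, on the centre line; x points uphill along it (227 mm to the crest), z square to it; the tube rolls with its centre at z = 22 mm. 52 mm wide inside; the side walls, 4 mm thick, stand 10 mm above the floor. Nothing but the base lies behind the lower end.
- home (a point): Point where the tube's centre lies when it rests in the dip against the red stop: in the gutter's frame at x = 108, y = 0, z = 75 mm.
- pivot (a point): Pivot of the keeper on its post beside the gutter, at the height of the underside of the keeper arm: in the gutter's frame at x = 71, y = -58, z = 73.5 mm. The keeper turns about the vertical through it.
- peg (a point): Middle of the upright black peg (16 mm in diameter, 26 mm high, top 115 mm above the bench) on the keeper arm, 78 mm from the pivot: a place to push it.
- keeper (a joint): Angle of the yellow keeper arm (12 mm wide, 16 mm tall, reaches 95 mm from the pivot). 0: fully closed on its end stop, straight across the gutter along the gutter's +y, 9 mm clear of the tube at home. Grows as it opens, anticlockwise from above: at 1.57 it points downhill beside the gutter. Starts at 1.45 to 2.0, needs about 1 N at the peg, stays where left.
- sander: Bystander: cork sanding block wrapped in red paper, 85 x 47 x 27 mm. Origin at its underside.
- bar_end: Bystander: aluminium bar end standing upright, 38 mm in diameter, 50 mm high. Origin at its underside.
- hammer: Bystander: hammer lying flat. Origin at its underside.
- driver: Bystander: screwdriver lying flat. Origin at its underside.
- oil: Bystander: green can with a white label, 56 mm in diameter, 100 mm high. Origin at its underside.
- rivets: Bystander: open steel cup, 72 mm in diameter, 50 mm high. Origin at its underside.
- scales: Bystander: two wooden knife-handle scales, one on the other, 120 x 29 x 20 mm. Origin at its underside.
Mind the look-alikes: they are no part of the job. There is more than one size of the offcut; the job needs the middle-sized.

How it is judged:
On the way, in this order (a step that is already met when the one before it is completed fails the run):
1. the tube rests in the dip against the red stop, with the keeper still open (distance between offcut and home below 0.008 m and linear speed of offcut below 0.02 m/s and angle between the y axis of offcut and the y axis of gutter, either way round below 0.2 rad and value of joint keeper above 0.5 rad), for 0.2 s.
2. the keeper is fully closed behind it (value of joint keeper below 0.1 rad and distance between offcut and home below 0.008 m), for 0.2 s.
At the end, for the whole second after the job is handed in: The tube's centre is within 8 mm of its home point against the red stop, lying across the gutter (within 0.2 rad) and at rest, and the keeper is within 0.1 rad of fully closed (all of step 2 and linear speed of offcut below 0.02 m/s and angle between the y axis of offcut and the y axis of gutter, either way round below 0.2 rad); the robot touches nothing.
It fails at once if the tube is lifted more than 10 mm off the gutter's floor (z of offcut in the frame of ramp above 0.032 m).
It fails at once if another thing on the bench is moved more than 20 mm (distance of any of sander, bar_end, hammer, driver, oil, rivets, scales from where it was at the start of the episode above 0.02 m).
It also fails if it takes over 61 s, if anything falls off the work surface, if the arm or the gripper's body presses on something with over 40 N, if the wrist force passes 120 N, or if a joint passes its speed limit or range.

## Working session

There is one attempt and no reset: what is moved stays moved. The work goes in short steps, Python scripts to look and compute and a shell command to move; the robot and the scene stay as the last step left them, time stands still between calls to the robot, and variables do not carry over. Pictures are saved under pics/ and viewed, at most 10 in all, crops included, and the job is handed in when it is done.

```bash
ls; mkdir -p pics; python3 - <<'E'
from plant import robot, read_camera
import cv2,numpy as np
for n in("scene","top"):
    c=read_camera(n); cv2.imwrite(f"pics/{n}0.png",c["image"]); print(n,c["K"].tolist(),np.round(c["extrinsics"],4).tolist())
s=robot.read_state();print(s)
E
```

```text
pics
scene [[366.39236648334315, 0.0, 326.9301075797359], [0.0, 366.39236648334315, 198.7629411251631], [0.0, 0.0, 1.0]] [[0.0835, 0.9965, -0.0075, -0.0862], [0.8387, -0.0743, -0.5394, -0.416], [-0.5381, 0.0388, -0.842, 1.5456], [0.0, 0.0, 0.0, 1.0]]
top [[384.968282935315, 0.0, 320.2572132459016], [0.0, 384.968282935315, 201.37843093130417], [0.0, 0.0, 1.0]] [[0.0262, -0.9996, 0.0142, 0.0017], [-0.9821, -0.0283, -0.1863, 0.5907], [0.1866, -0.009, -0.9824, 0.9294], [0.0, 0.0, 0.0, 1.0]]
{'t': 0.1, 'q': array([-1.29139843e+00,  1.31071104e-01,  1.48916963e+00, -6.47967489e-06,
        1.52302710e+00, -8.54022900e-02]), 'dq': array([ 0.00138843, -0.0007099 , -0.0016425 ,  0.0003403 , -0.00056867,
        0.00052892]), 'joint_torque': array([ 2.49247634e-03, -5.61342537e+01, -4.93095410e+01,  7.71531556e-02,
        2.91801151e-02, -4.00116096e-05]), 'tool_pos': array([ 0.21393012, -0.56000588,  0.21770146]), 'orientation': array([-3.08783819e+00, -5.69552823e-01,  2.64813648e-04]), 'force': array([ 0.21453754,  0.92405636, -0.10618986]), 'wrist_torque': array([-0.0319965 , -0.044421  ,  0.00444435]), 'gripper_force': 0.0, 'opening': 0.09270383452801507}
```

View pics/scene0.png

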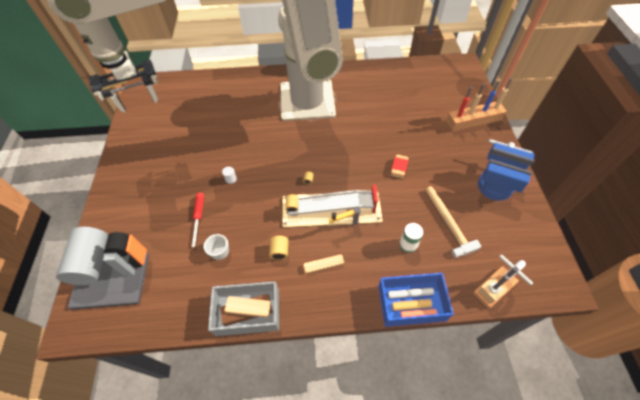

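View pics/top0.png

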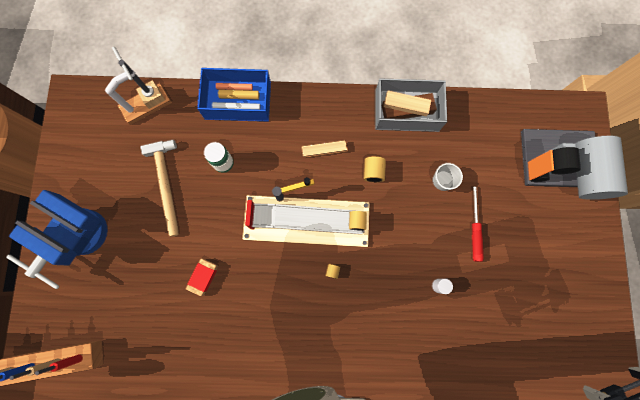

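Three brass tubes appear in the top view: small (333,271), large (374,169), and one in the gutter (358,219). The last is middle-sized and lies at the gutter's lower end, as described. The gutter runs uphill to the left in the top image, with its red stop at about (249,213). The yellow keeper runs (280,193) to (310,181). I'll confirm this in one crop.

```bash
python3 - <<'E'
import cv2,numpy as np
a=cv2.imread("pics/top0.png")[150:285,235:395]; b=cv2.imread("pics/scene0.png")[165:265,265:395]
a=cv2.resize(a,None,fx=4,fy=4,interpolation=cv2.INTER_CUBIC)   # 640x540
cv2.imwrite("pics/cropt.png",a)
cv2.imwrite("pics/crops.png",cv2.resize(b,None,fx=6,fy=6,interpolation=cv2.INTER_CUBIC)[:600,:780])
E
```

```text
(no output)
```

View pics/cropt.png

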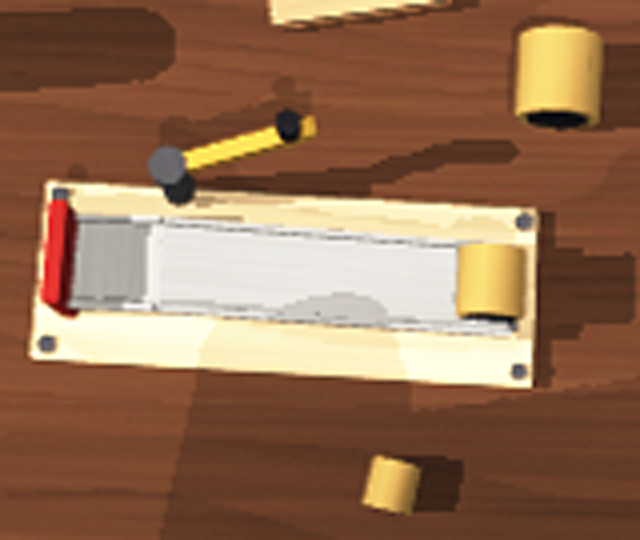

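View pics/crops.png

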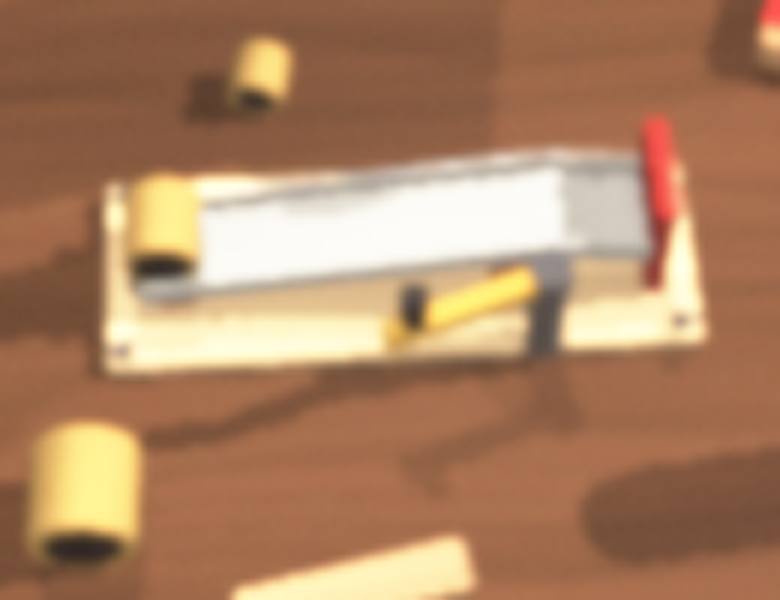

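The crops confirm it: the gutter tube is between the other two in size. The plate corners, the peg at crop (288,124) in top and (413,307) in scene, and the pivot post are clear. Next I'll cast rays.

```bash
cat > h.py <<'E'
import numpy as np,cv2
Ks={"scene":np.array([[366.39236648,0,326.93010758],[0,366.39236648,198.76294113],[0,0,1]]),"top":np.array([[384.96828294,0,320.25721325],[0,384.96828294,201.37843093],[0,0,1]])}
from plant import robot, read_camera
C={}
def cam(n,save=None):
    c=read_camera(n); C[n]=(np.array(c["K"]),np.array(c["extrinsics"]))
    if save: cv2.imwrite(save,c["image"])
    return c["image"]
def ray(n,p):
    K,E=C[n]; R=E[:3,:3]; d=R.T@np.linalg.solve(K,[p[0],p[1],1]); return -R.T@E[:3,3],d/np.linalg.norm(d)
def plane(n,p,z):
    o,d=ray(n,p); return o+d*(z-o[2])/d[2]
def tri(pt,ps):
    (o,d),(a,e)=ray("top",pt),ray("scene",ps)
    s=np.linalg.lstsq(np.c_[d,-e],a-o,rcond=None)[0]; P,Q=o+s[0]*d,a+s[1]*e
    return (P+Q)/2,np.linalg.norm(P-Q)
def proj(n,P):
    K,E=C[n]; q=K@(E[:3,:3]@P+E[:3,3]); return q[:2]/q[2]
E
python3 - <<'E'
from h import *
np.set_printoptions(precision=4,suppress=True)
cam("top");cam("scene")
T=lambda u,v:((u+.5)/4-.5+235,(v+.5)/4-.5+150)
S=lambda u,v:((u+.5)/6-.5+265,(v+.5)/6-.5+165)
L=np.array([[.16,-.06],[-.17,-.06],[-.17,.06],[.16,.06]])
ct=[T(50,182),T(537,210),T(533,385),T(32,360)]
cs=[S(706,336),S(105,362),S(108,183),S(680,165)]
for nm,P in(("top",[plane("top",p,.012)[:2] for p in ct]),("scene",[plane("scene",p,.012)[:2] for p in cs])):
    P=np.array(P);a=L-L.mean(0);b=P-P.mean(0)
    th=np.arctan2((a[:,0]*b[:,1]-a[:,1]*b[:,0]).sum(),(a*b).sum());R=np.array([[np.cos(th),-np.sin(th)],[np.sin(th),np.cos(th)]])
    o=P.mean(0)-R@L.mean(0);print(nm,"th",th,"o",o,"res mm",1000*(P-(L@R.T+o)))
for k in range(4): print("corner z",tri(ct[k],cs[k]))
g=lambda p:R.T@(p[:2]-o)
for nm,a,b in(("peg",T(288,124),S(413,307)),("tube",T(490,280),S(165,224)),("stop top L",T(58,200),S(668,215)),("pivot",T(168,165),S(550,265))):
    P,e=tri(a,b);print(nm,P,e,"gutter",g(P))
E
```

```text
top th 1.5444851673091233 o [0.5464 0.0571] res mm [[-0.5344 -1.9763]
 [-1.5073  1.755 ]
 [ 1.6777  0.9206]
 [ 0.3639 -0.6993]]
scene th 1.5275349984988793 o [0.5454 0.0607] res mm [[-2.7738  1.7897]
 [-1.271  -0.3418]
 [ 0.719  -1.7196]
 [ 3.3258  0.2717]]
corner z (array([0.6101, 0.2165, 0.0127]), np.float64(0.006176256531349602))
corner z (array([ 0.5995, -0.1118,  0.0169]), np.float64(0.0004569111249960575))
corner z (array([ 0.4832, -0.1085,  0.0187]), np.float64(0.0018660826417480024))
corner z (array([0.4917, 0.222 , 0.0054]), np.float64(0.005608802258619441))
peg [0.6314 0.0537 0.107 ] 0.0012108437569580172 gutter [-0.0033 -0.0862]
tube [ 0.5444 -0.0741  0.0666] 0.003168682476440793 gutter [-0.1348 -0.0048]
stop top L [0.5819 0.193  0.0971] 0.0016710876576376363 gutter [ 0.1338 -0.0307]
pivot [0.6061 0.1273 0.0956] 0.0019967318158138313 gutter [ 0.0691 -0.0577]
```

```bash
python3 -m inch '[326,434,0,67,11,326,434,0,67,11,326,434,0,67,11,326,434,0,67,11,326,434,0,67,11,326,434,0,67,11,326,434,0,67,11,326,434,0,67,11,326,434,0,67,11,326,434,0,67,11]'; python3 -c "
from plant import robot;print(robot.read_state())"
```

```text
t: 1.03
tool_pos: [0.4651, -0.2255, 0.2187]
orientation: [2.254, 2.189, 0.0]
force: [0.1, -0.8, -0.1]
opening: 0.0312
gripper_force: 0.0
{'t': 1.0333, 'q': array([-5.50572706e-01, -9.60387619e-02,  1.71713922e+00, -5.31100389e-05,
        1.52022824e+00, -5.21310743e-01]), 'dq': array([ 0.97419806,  0.22133436, -0.20877686, -0.00343568, -0.02098342,
        0.56173174]), 'joint_torque': array([ -5.47481328, -46.85465813, -47.2131443 ,   0.14193204,
         0.52796373,  -2.72194773]), 'tool_pos': array([ 0.46508287, -0.22545681,  0.21869349]), 'orientation': array([2.25350860e+00, 2.18851869e+00, 2.16174945e-05]), 'force': array([ 0.08983196, -0.79293477, -0.06573053]), 'wrist_torque': array([-0.05209711, -0.11017557, -0.00378466]), 'gripper_force': 0.0, 'opening': 0.03116436637349791}
```

```bash
python3 -m inch '[0,0,0,0,11,0,0,0,0,11,0,0,0,0,11,0,0,0,0,11]'
```

```text
t: 1.37
tool_pos: [0.4636, -0.2284, 0.2185]
orientation: [-2.264, -2.178, 0.001]
force: [0.3, -0.4, -0.9]
opening: 0.0106
gripper_force: 0.0
```

```bash
python3 -m inch '[38,51,0,0,11,76,95,0,0,11,76,95,-40,0,11,76,95,-80,0,11,76,95,-110,0,11,76,95,-140,0,11,76,95,-160,0,11,76,95,-170,0,11,76,95,-170,0,11,76,95,-170,0,11]'
python3 - <<'E'
from h import *
a=cam("top")[150:285,235:395];b=cam("scene")[165:265,265:395]
cv2.imwrite("pics/p1.png",np.vstack([cv2.resize(a,(390,329)),cv2.resize(b,(390,270))]) )
E
```

```text
t: 2.2
tool_pos: [0.5403, -0.1336, 0.0492]
orientation: [2.264, 2.178, -0.0]
force: [0.3, -0.7, 1.1]
opening: 0.0102
gripper_force: 0.0
```

View pics/p1.png

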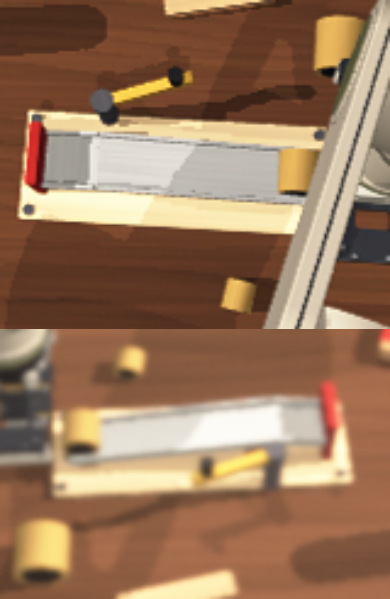

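The top image shows the hand behind the tube's lower end with nothing displaced. I'll close in until there is contact.

```bash
python3 -m inch '[0,6,-4,0,11,0,12,-4,0,11,0,18,-4,0,11,1,24,-4,0,11,1,28,-4,0,11,1,31,-4,0,11,1,34,-4,0,11,1,37,-4,0,11,1,40,-3,0,11,1,43,-3,0,11]'
```

```text
t: 3.13
tool_pos: [0.5434, -0.0911, 0.0481]
orientation: [2.257, 2.176, 0.0]
force: [-0.3, -11.2, 9.8]
opening: 0.0107
gripper_force: 5.8
```

```bash
cat >> h.py <<'E'
o=np.array([.546,.059]);th=1.54;R=np.array([[np.cos(th),-np.sin(th)],[np.sin(th),np.cos(th)]])
def tube():
    "edge extents of brass in gutter frame, top view, on plane z ~ tube centre"
    im=cam("top");h=cv2.cvtColor(im,cv2.COLOR_BGR2HSV)
    m=((h[...,0]>14)&(h[...,0]<28)&(h[...,1]>100)&(h[...,2]>110)).astype(np.uint8)
    out=[]
    n,l,s,c=cv2.connectedComponentsWithStats(m)
    for i in range(1,n):
        if s[i,4]>40 and 235<c[i,0]<385 and 195<c[i,1]<245:
            p=plane("top",c[i],.075)[:2];out.append((s[i].tolist(),np.round(1000*R.T@(p-o),1).tolist()))
    return out
E
python3 -c "
from h import *;print(tube())"
```

```text
[([280, 197, 42, 5, 94], [19.7, -44.1])]
```

```bash
python3 - <<'E'
from h import *
b=cam("scene"); cv2.imwrite("pics/s2full.png",b)
old=cv2.imread("pics/scene0.png")
z=lambda i:cv2.resize(i[165:245,260:390],(780,480),interpolation=cv2.INTER_CUBIC)
cv2.imwrite("pics/s2.png",z(b))
for im in(old,b):
    h=cv2.cvtColor(im,cv2.COLOR_BGR2HSV);p=h[205,290:298];print(p.tolist())
    m=((h[...,0]>12)&(h[...,0]<30)&(h[...,1]>130)&(h[...,2]>110)).astype(np.uint8)
    n,l,s,c=cv2.connectedComponentsWithStats(m)
    for i in range(1,n):
        if s[i,4]>60 and 270<c[i,0]<385 and 185<c[i,1]<222: print(s[i],c[i],plane("scene",c[i],.065))
E
```

```text
[[23, 126, 250], [24, 122, 252], [24, 118, 253], [25, 117, 253], [25, 117, 253], [25, 115, 253], [24, 115, 253], [23, 102, 251]]
[286 193  11  15  62] [289.66129032 200.40322581] [ 0.53705647 -0.08037233  0.065     ]
[329 210  25  13 110] [341.84545455 215.84545455] [0.60999201 0.08351604 0.065     ]
[[0, 9, 82], [8, 11, 94], [6, 13, 101], [5, 16, 96], [13, 42, 97], [17, 97, 137], [18, 129, 192], [19, 135, 228]]
[329 210  25  13 116] [341.81034483 215.80172414] [0.60982258 0.08342169 0.065     ]
```

View pics/s2.png

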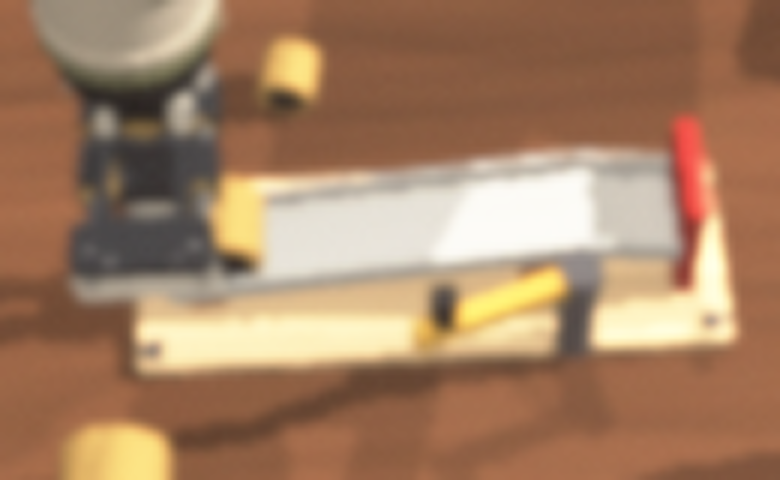

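The scene crop shows the hand behind the tube. The tube sits square, with its front edge at about (265,225), and has moved uphill. I'll keep pushing along the slope.

```bash
python3 -m inch '[0,6,1,0,11,0,12,1.5,0,11,0,18,2,0,11,0,24,3,0,11,0,30,4,0,11,1,36,4.5,0,11,1,42,5,0,11,1,48,6,0,11,1,54,7,0,11,1,60,7.5,0,11]'
python3 -m inch '[0,6,1,0,11,0,12,1.5,0,11,0,18,2,0,11,0,24,3,0,11,1,30,4,0,11,1,36,4.5,0,11,1,42,5,0,11,1,48,6,0,11,2,54,7,0,11,2,60,7.5,0,11]'
python3 -c "
from h import *;print(tube())
b=cam('scene')
cv2.imwrite('pics/s3.png',cv2.resize(b[165:245,260:390],(780,480),interpolation=cv2.INTER_CUBIC))"
```

```text
t: 4.07
tool_pos: [0.5444, -0.0308, 0.0556]
orientation: [2.257, 2.176, 0.001]
force: [-0.5, -11.0, 10.9]
opening: 0.01
gripper_force: 5.6
t: 4.9
tool_pos: [0.5462, 0.0293, 0.0629]
orientation: [2.258, 2.177, 0.001]
force: [-0.6, -11.6, 10.2]
opening: 0.0102
gripper_force: 5.8
[]
```

View pics/s3.png

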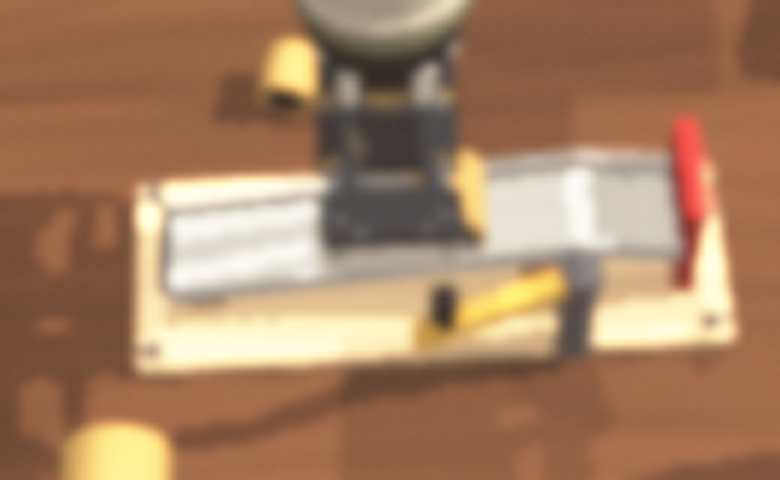

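The tube is square in the gutter with its front edge at (485,200), about 75 mm short of the crest. I'll continue and slow down at the crest.

```bash
python3 -m inch '[0,6,1,0,11,0,12,1.5,0,11,0,18,2,0,11,0,24,3,0,11,1,30,4,0,11,1,36,4.5,0,11,1,42,5,0,11,1,47,6,0,11,2,51,6.5,0,11,2,55,7,0,11]'
python3 -m inch '[0,3,0.5,0,11,0,6,1,0,11,0,9,1.3,0,11,0,12,1.5,0,11,1,15,2,0,11,1,18,2,0,11,1,21,2,0,11,1,23,2,0,11,1,25,2,0,11,1,25,2,0,11]'
python3 -c "
from h import *;print(tube())
b=cam('scene')
cv2.imwrite('pics/s4.png',cv2.resize(b[165:245,260:390],(780,480),interpolation=cv2.INTER_CUBIC))"
```

```text
t: 5.83
tool_pos: [0.5474, 0.0845, 0.069]
orientation: [2.259, 2.178, -0.0]
force: [-0.2, -10.6, 7.8]
opening: 0.0097
gripper_force: 4.9
t: 6.67
tool_pos: [0.5468, 0.1113, 0.0692]
orientation: [-2.26, -2.181, 0.001]
force: [-0.1, 0.1, 0.1]
opening: 0.0102
gripper_force: 0.0
[([339, 201, 26, 9, 114], [-117.1, -35.3]), ([252, 210, 6, 11, 52], [121.9, 4.0])]
```

View pics/s4.png

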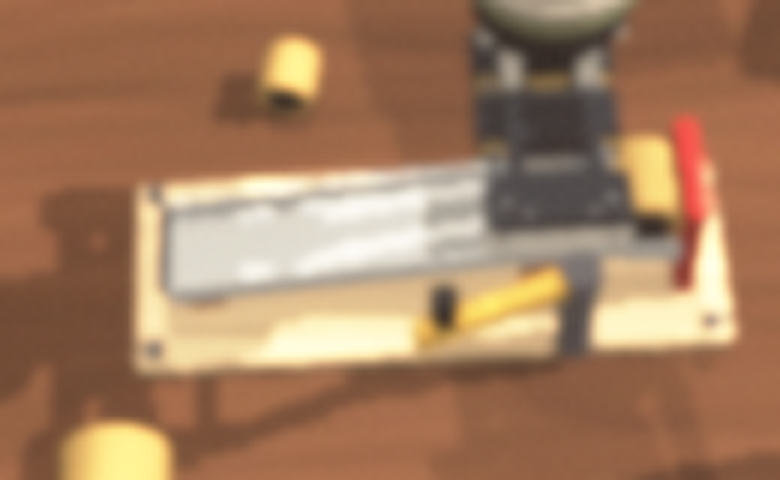

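The scene crop shows the tube at (650,180) against the red stop, and the tool feels no force. The keeper is still open. I'll raise the hand and work out the keeper arc.

```bash
python3 -m inch '[0,-5,5,0,11,0,-10,20,0,11,0,-10,45,0,11,0,-10,65,0,11,0,-10,65,0,11,0,-10,65,0,11]'
python3 - <<'E'
from h import *
p=robot.read_state();t=p["tool_pos"];rv=p["orientation"];print(t,np.degrees(2*np.arctan2(rv[1],rv[0])),p["q"])
piv=o+R@[.071,-.058];print(piv,"tube",tube())
c=lambda f,s:piv+.078*np.array([np.cos(f),np.sin(f)])+s*np.array([-np.sin(f),np.cos(f)])
st=c(np.radians(-71),.04);print("to start",1e3*(st-t[:2]),"from oil? ",st)
for f in range(-71,-190,-8):
    print(f,f+71,np.round(1e3*(c(np.radians(f),.018)-st),0))
E
```

```text
t: 7.27
tool_pos: [0.5486, 0.1003, 0.1366]
orientation: [2.26, 2.178, 0.004]
force: [0.1, 0.0, 0.1]
opening: 0.01
gripper_force: 0.0
[0.54864026 0.1003372  0.13657444] 87.88149997163981 [ 8.89870114e-02  6.66236432e-02  1.70801633e+00 -4.67235222e-05
  1.36339862e+00  1.25971352e-01]
[0.60615869 0.12818043] tube [([252, 203, 14, 18, 112], [118.2, -0.6])]
to start [120.73348621 -32.88449142] from oil?  [0.66937375 0.06745271]
-71 0 [-21.  -7.]
-79 -8 [-31. -12.]
-87 -16 [-41. -16.]
-95 -24 [-52. -19.]
-103 -32 [-63. -19.]
-111 -40 [-74. -19.]
-119 -48 [-85. -16.]
-127 -56 [-96. -12.]
-135 -64 [-106.   -7.]
-143 -72 [-115.   -1.]
-151 -80 [-123.    7.]
-159 -88 [-130.   16.]
-167 -96 [-135.   26.]
-175 -104 [-139.   36.]
-183 -112 [-142.   47.]
```

```bash
python3 -m inch '[30,-8,0,7,11,60,-16,0,14,11,90,-24,0,21,11,121,-33,0,28,11,121,-33,0,35,11,121,-33,0,42,11,121,-33,0,49,11,121,-33,0,56,11,121,-33,0,63,11,121,-33,0,70,11]'
python3 -m inch '[0,0,0,7,11,0,0,0,14,11,0,0,0,21,11,0,0,0,28,11,0,0,0,35,11,0,0,0,41,11,0,0,-15,41,11,0,0,-30,41,11,0,0,-38,41,11,0,0,-38,41,11]'
python3 - <<'E'
from h import *
a=cam("top")[150:250,235:365];b=cam("scene")[165:245,260:390]
cv2.imwrite("pics/p5.png",np.vstack([cv2.resize(a,(390,300)),cv2.resize(b,(390,240))]))
E
```

```text
t: 8.15
tool_pos: [0.6671, 0.0674, 0.1323]
orientation: [-0.592, -3.082, 0.001]
force: [-0.3, 0.7, 0.8]
opening: 0.0104
gripper_force: 0.0
t: 8.98
tool_pos: [0.6655, 0.0674, 0.0922]
orientation: [0.515, -3.092, -0.001]
force: [-0.5, -0.2, -0.5]
opening: 0.0105
gripper_force: 0.0
```

View pics/p5.png

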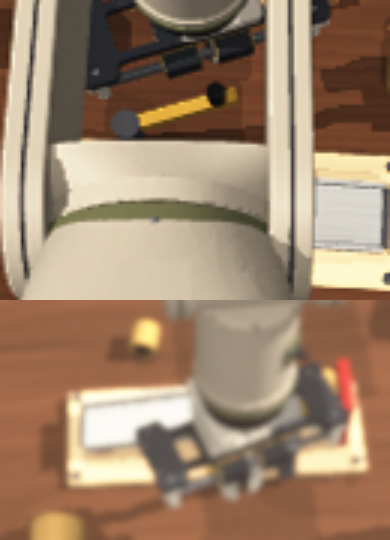

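The top view shows the fingers at about (212,50), on the outer side of the peg at (217,95). I'll push along the arc.

```bash
python3 -m inch '[-7,-2,3,0,11,-14,-5,5,0,11,-21,-7,5,0,11,-26,-9,5,-4,11,-31,-12,5,-8,11,-36,-14,5,-12,11,-41,-16,5,-16,11,-46,-17,5,-20,11,-52,-19,5,-24,11,-57,-19,5,-28,11]'
python3 -c "
from h import *
cv2.imwrite('pics/t6.png',cv2.resize(cam('top')[150:250,235:365],(520,400)))"
```

```text
t: 9.92
tool_pos: [0.6111, 0.0481, 0.1028]
orientation: [0.255, 3.129, -0.0]
force: [-0.4, -1.0, -0.3]
opening: 0.0105
gripper_force: 1.2
```

View pics/t6.png

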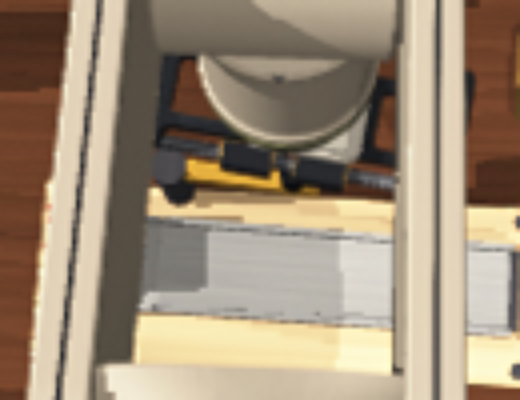

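The top view shows the keeper now parallel to the gutter, with the peg at (292,180) held between the two fingertips. I'll continue the arc.

```bash
python3 -m inch '[-6,0,-1,-4,11,-11,0,-3,-8,11,-17,0,-3,-12,11,-22,2,-3,-16,11,-28,3,-3,-20,11,-33,5,-3,-24,11,-39,7,-3,-28,11,-44,10,-3,-32,11,-49,12,-3,-36,11,-54,15,-3,-40,11]'
python3 -m inch '[-4,3,0,-4,11,-8,7,0,-8,11,-12,11,0,-12,11,-16,15,0,-16,11,-19,20,0,-20,11,-22,25,0,-24,11,-24,30,0,-28,11,-26,35,0,-32,11,-28,40,0,-36,11,-28,40,0,-36,11]'
python3 - <<'E'
from h import *
t=robot.read_state()["tool_pos"];g=R.T@(t[:2]-o);print("gutter",g*1e3)
E
```

```text
t: 10.8
tool_pos: [0.5577, 0.0638, 0.0996]
orientation: [1.307, 2.854, 0.003]
force: [3.0, 2.7, -1.5]
opening: 0.0104
gripper_force: 1.8
t: 11.63
tool_pos: [0.5293, 0.1042, 0.0994]
orientation: [2.125, 2.312, 0.002]
force: [-0.3, 0.9, 0.5]
opening: 0.0096
gripper_force: 0.0
gutter [44.64101709 18.05912742]
```

```bash
python3 -m inch '[0,2,0,-2,11,0,4,0,-4,11,0,6,0,-4,11,0,8,0,-4,11,0,8,0,-4,11]'; python3 -m inch '[0,2,0,0,11,0,4,0,0,11,0,4,0,0,11]'; python3 -m inch '[0,2,0,0,11,0,3,0,0,11,0,3,0,0,11]'
```

```text
t: 12.05
tool_pos: [0.5287, 0.1117, 0.0986]
orientation: [-2.2, -2.241, 0.001]
force: [-5.1, -0.7, 2.2]
opening: 0.0099
gripper_force: 2.0
t: 12.3
tool_pos: [0.5288, 0.1158, 0.0984]
orientation: [-2.201, -2.24, 0.001]
force: [-4.4, -0.9, 2.1]
opening: 0.0104
gripper_force: 1.8
t: 12.55
tool_pos: [0.5288, 0.1168, 0.0984]
orientation: [2.202, 2.239, -0.005]
force: [-5.2, -8.4, 3.0]
opening: 0.0102
gripper_force: 5.2
```

```bash
python3 -m inch '[0,1,0,0,11,0,2,0,0,11,0,2,0,0,11]'; python3 -m inch '[0,-6,0,0,11,0,-14,0,0,11,0,-25,0,0,11,0,-25,30,0,11,0,-25,70,0,11,-30,-60,100,0,11,-60,-100,100,0,11,-90,-140,100,0,11,-90,-180,100,0,11,-90,-220,100,0,11]'
python3 -m inch '[0,-40,0,0,11,0,-80,0,0,11,0,-120,0,0,11,0,-120,0,0,11,0,-120,0,0,11]'
python3 - <<'E'
from h import *
for n in("top","scene"):
    im=cam(n,f"pics/{n}9.png");h=cv2.cvtColor(im,cv2.COLOR_BGR2HSV)
    m=((h[...,0]>18)&(h[...,0]<30)&(h[...,1]>130)&(h[...,2]>90)).astype(np.uint8)
    k,l,s,c=cv2.connectedComponentsWithStats(m)
    for i in range(1,k):
        if s[i,4]>15:
            g=R.T@(plane(n,c[i],.085)[:2]-o)*1e3
            if -180<g[0]<170 and abs(g[1])<110:
                y,x=np.nonzero(l==i);q=np.array([R.T@(plane(n,p,.0895)[:2]-o)*1e3 for p in zip(x,y)])
                e=np.linalg.eigh(np.cov(q.T))[1][:,1];print(n,s[i],g,"axis",e,q.min(0),q.max(0))
    for w in([.108,0,.075],[.071,-.058,.0895],[.071,.02,.115],[.071,.037,.0895]): print(w,proj(n,np.r_[o+R@w[:2],w[2]]))
E
```

```text
t: 12.8
tool_pos: [0.5288, 0.1172, 0.0984]
orientation: [2.201, 2.237, -0.008]
force: [-5.5, -15.6, 4.0]
opening: 0.0106
gripper_force: 7.8
t: 13.63
tool_pos: [0.4402, -0.0799, 0.1994]
orientation: [2.2, 2.24, 0.002]
force: [1.3, 0.1, 0.7]
opening: 0.0103
gripper_force: 0.0
t: 14.05
tool_pos: [0.4409, -0.2011, 0.1985]
orientation: [2.208, 2.234, 0.001]
force: [-0.5, 0.9, 0.7]
opening: 0.0102
gripper_force: 0.0
top [273 196   6  23 106] [ 70.19473873 -20.11590381] axis [-0.01295374  0.9999161 ] [ 64.00054306 -46.47159057] [75.3384243   8.69211536]
top [252 203  13  18 185] [111.78655424  -6.28758991] axis [0.05865474 0.99827833] [ 96.31734438 -26.73339423] [124.92738922  16.9090215 ]
top [272 224   5   6  22] [69.81107298 30.14910581] axis [-0.71756838  0.69648806] [63.93915407 23.84165694] [74.61348144 35.89884678]
[0.108, 0, 0.075] [259.99073228 214.45255954]
[0.071, -0.058, 0.0895] [276.11170166 191.31522802]
[0.071, 0.02, 0.115] [272.47942073 221.10264709]
[0.071, 0.037, 0.0895] [273.04975344 229.45538942]
scene [363 188   9  12  27] [104.84898716  -1.42933231] axis [-0.15483366  0.98794055] [ 97.25392964 -20.69306965] [122.34168082  22.74676585]
[0.108, 0, 0.075] [365.44998688 196.26965455]
[0.071, -0.058, 0.0895] [356.09507157 209.79772179]
[0.071, 0.02, 0.115] [354.23280895 184.75497894]
[0.071, 0.037, 0.0895] [353.32039217 184.94928724]
```

```bash
python3 -c "
from plant import job;print(job.close_job())"
```

```text
the job is handed in; nothing more can be done
None
```

I handed the job in at about 14 s: the final camera measurements put the tube at home against the red stop and the keeper about 0.01 rad from fully closed, and the hand is clear; the verdict was not reported back.

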